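# Close the clean-air filter unit and hold its cover on the seal

## Robot

A 7-joint arm with a two-finger parallel gripper is mounted at the origin on the work surface. World frame = base frame: x ahead of the robot, y to its left, z up, the work surface at z = 0. Lengths are in m, angles in rad, forces in N, time in s.
With the tool pointing down it reaches from about 0.4 to 0.875 m from the base axis. Payload 19.3 kg.
Tool frame: the origin (TCP) lies midway between the tips of the shut fingers; the grasp point (between the pads) lies 19 mm behind it; x points along the fingers, y is the direction in which the jaws open and shut, and the axes are right-handed (so a half turn about x gives the same grasp; the last joint's range is limited). The gripper opens to 85 mm and grips with 20 to 120 N. Pads are 22 mm wide; open, the fingers measure 114 mm over their backs; the gripper's body (76 mm by 85 mm) begins 54 mm behind the grasp point. The pads swing forward as they close: fully open they stand 13 mm farther back than shut.
Start: joints at [-1.368, 0.521, -0.036, 1.599, 0.021, 1.021, -0.113], TCP at [0.168, 0.602, 0.231] pointing down, gripper open.
Joint ranges: [-2.91, 2.91], [-0.3, 2.13], [-1.5, 1.42], [0.17, 2.43], [-1.26, 4.41], [0.16, 1.93], [-2.52, 2.52]. Speed limits (rad/s): [1.89, 1.89, 2.39, 2.39, 3.01, 3.01, 3.01].

## Interface

Orientations are given as [roll, pitch, yaw] about the fixed x, y, z axes, in that order (R = Rz(yaw) Ry(pitch) Rx(roll)).
In Python, from workcell import bot gives the robot as it stands. The module is installed in compiled form; this text tells all that it offers.
- The arm moves only by the tool servo_tool, never from a script. Its argument "targets" is a list of rows, each an object of numbers: "x", "y", "z": the shift along the tool's x, y, z as a fraction of full scale; "wx", "wy", "wz": the turn, a rotation vector about the tool's x, y, z as a fraction of full scale. A call has 1 to 12 rows; each row is the pose to reach, as a shift and turn from the pose measured when the call began, along the tool's axes at that moment, turning the shorter way round; what a row does not reach only later rows make up. Full scale, the value 1, is 40 cm for a shift and 360 degrees for a turn. A row lasts 1/8 s, in which the tool goes at most 62.5 mm and 10.7 degrees, less where a joint would pass 70% of its speed; a pose out of reach is approached as far as the arm can. A call with a number of a shift or a turn outside -1 to 1 is refused whole. A call with a gripper value outside its range is refused whole. "grip" is the gripper command: -1 is shut, 1 is fully open, values between are in proportion, set as the call begins (left out, the last holds). The fingers move at their own pace and stop on an object; "squeeze" is the grip in N (left out, the last holds). Time passes only in rows, so rows that repeat a pose let the fingers close. It gives the time, the measured TCP pose, the force and the opening at its end, in the units of the state.
- bot.observe(): the state, without advancing time (a new reading comes with each control period).
- bot.grab_frame(name): name is "scene" or "side" or "wrist"; returns (picture, depth): 420x560x3 uint8, red, green, blue; 420x560 float32, m along the optical axis (not along the pixel's ray), 0 where there is no reading.
- bot.get_calibration(name): a dict with "intrinsics" (3x3 intrinsics, pixels), "k1" (the pictures are not rectified: a ray, as slopes to the right and down, at radius r is drawn at 1 + k1 r^2 times it, then the intrinsics apply), "R" (3x3) and "t" (3): a world point X has camera coordinates R X + t. Camera axes: x right, y down, z forward; pixel columns grow to the right and rows downward; lengths in m; the calibration is good to about 2 mm. A picture is of the moment at which its call begins: read the wrist's pose just before it. get_calibration takes no time and is no camera call; for the wrist camera it gives the pose at the moment of the call.
- bot.job_done(): hands the job in, once; it reports no verdict.
Trained networks look in the newest picture that a camera, given by its name, has taken for a name from the list of things; names that differ only in an ending like _2 or _b are one class to them, and where a whole thing is asked for, a point or a joint stands for the part that bears it (a point fixed in the world has none). Each returns a list of dicts, best first, with "confidence" (0 to 1); they miss things now and then, are a little off and sometimes report something else, mostly with a low value. They report only what shows in the picture. A call takes as long as a camera call. They do not tell look-alikes from the thing itself.
- bot.trace(camera, target): "mask" (420x560 bool, what is visible of it) and "pixel" ([column, row] in pixels, amid what is visible of it).
The state is a dict: "clock": time; "qpos": joint angles; "qd": joint speeds; "joint_efforts": joint torques, N m; "position": TCP position; "tool_rot": TCP orientation; "force": force on the tool from outside, world axes, zero at the start; "moment": the same for the moment, N m; "grip_width": finger opening in m.
Only numpy, scipy, OpenCV 4.12 (cv2) and the standard library are available. Lean on these libraries where they do the work, as an engineer would, in place of code of your own. Each camera call takes 0.05 s, during which the arm holds its last target. There are 200 camera calls.

## Task

Close the small air-filter unit on the lab bench. While the cover panel still lies on the bench, turn the unit's steel wing fastener a quarter turn until it lines up with the two black marks on the frame (across the unit, the way the cover's slot will run); then take the cover by its handle, lower it over the fastener so that the wing comes up through the slot, and press it down against the rubber seal until it is fully home on the frame. Finish while still holding the cover pressed down (do not let go), and leave the other things on the bench where they stand.

Things in the scene. Friction and masses are not known exactly. Their poses are not given: they have to be found in the camera images.
- filter_unit: Grey box, 170 (x) by 210 (y) by 85 mm high, fixed to the bench, never tips or slides. Its top is a frame 25 mm wide round a filter well; the white pleats lie 15 mm below the frame face. Origin: centre of its underside, on the bench; x across it (short side), y along it (long side), z up; the wing fastener stands on its +y half. Turned at most 0.4 rad from the world axes. The unit may be on the left or the right of the bench, and the cover lies on the other side.
- seat (a point): Centre of the filter unit's frame face, 85 mm above the unit's origin, axes as the unit's. The cover belongs here: its origin over this point, its axes along the unit's (cover's slot over the wing), its underside down on the frame face.
- wing_grip (a point): Point on the turning axis of the wing fastener, in the upper half of the wing, 24 mm above the frame face. The axis is vertical, 52 mm from the middle of the unit along its +y. The wing is a steel blade 32 mm long, 8 mm thick, 27 mm tall, from 7 to 34 mm above the frame face; it can be pinched across its 8 mm thickness from above.
- wing (a joint): Angle of the wing fastener, rad. 0: the blade's length lies along the unit's x axis, in line with the two black marks on the frame and with the slot of a well-placed cover. At value a the blade's length lies a rad counter-clockwise (seen from above) from the unit's x axis. Starts between 0.9 and 1.5, so it has to be turned clockwise; it can be overturned (stops at -0.35 and 1.75). Stays where it is left (friction 0.08 N m).
- gasket (a joint): Compression of the black rubber seal, m: 0 when free, standing 6 mm proud of the frame face; 0.006 when a cover is fully home on the frame. It is a spring of 1200 N/m with 4.8 N at the start: it carries the cover's weight unpressed, and about 10 N of push on the cover brings it fully home, where the cover meets the rigid frame. It is a ring 112 by 164 mm about the seat.
- panel: Loose cover: grey painted plate, 130 (x) by 176 (y) by 5 mm, 0.2 to 0.33 kg, lying flat on the bench with its handle up. Origin: centre of the underside; z up. A slot 44 mm (along x) by 18 mm (along y) goes through it, centred at y = +52 mm. The black bar handle runs along y over its centre: 60 mm long, 14 mm thick (x), the bar from 31 to 47 mm above the underside, on two posts 12 mm square at y = -23 and +23 mm.
- panel_handle (a point): Middle of the cover's handle bar, 39 mm above the cover's underside; axes as the cover's (bar along y, pinch it along x).
- panel_slot (a point): Centre of the cover's slot at the top face, 5 mm above its underside.
- jar: Bystander: white plastic jar with a red cap, 84 mm across, 125 mm high, origin at the centre of its underside. Leave alone.
- dish_stack: Bystander: two stacked Petri dishes, 94 mm across, 31 mm high, origin at the centre of the underside. Leave alone.
- waste_bin: Bystander: open red bin, 90 by 90 by 100 mm high, origin at the centre of its underside. Leave alone.
Not all that is in view belongs to the job. Of the things that look like the panel, the larger one is meant.

How it is judged:
On the way, in this order (a step that is already met when the one before it is completed fails the run):
1. the wing fastener is turned in line with the marks (within 0.2 rad) while the cover still lies on the bench (value of joint wing between -0.2 and 0.2 rad and height (world z) of panel below 0.02 m), for 0.2 s.
2. the cover lies over the frame with the wing through its slot (z of panel in the frame of seat below 0.008 m and horizontal distance between panel and seat below 0.008 m and angle between the x axis of panel and the x axis of filter_unit, either way round below 0.13 rad and angle between panel's own z axis and vertical below 0.05 rad), for 0.1 s.
At the end, for the whole second after the job is handed in: Cover on the frame, wing through its slot: within 8 mm and 0.13 rad of the seat, tilt under 0.05 rad, at rest; wing within 0.3 rad of its marks; seal pressed in over 4 of its 6 mm; fingers still bearing on the cover with over 2 N; bystanders within 30 mm of where they stood (all of step 2 and value of joint gasket above 0.004 m and contact force between the fingers and panel above 2 N and value of joint wing between -0.3 and 0.3 rad and distance of each of jar, dish_stack, waste_bin from where it was at the start of the episode below 0.03 m and linear speed of panel below 0.03 m/s); the arm keeps its last pose, push and grip.
It fails at once if the white jar is pushed away or tipped (distance of jar from where it was at the start of the episode above 0.03 m or angle between jar's own z axis and vertical above 0.3 rad).
It fails at once if the stack of two dishes is pushed away or tipped (distance of dish_stack from where it was at the start of the episode above 0.03 m or angle between dish_stack's own z axis and vertical above 0.3 rad).
It fails at once if the open bin is pushed away or tipped (distance of waste_bin from where it was at the start of the episode above 0.03 m or angle between waste_bin's own z axis and vertical above 0.3 rad).
It fails at once if something else is laid on the cover (contact force between any of jar, dish_stack, waste_bin and panel above 3 N).
It also fails if it takes over 48 s, if anything falls off the work surface, if the arm or the gripper's body presses on something with over 40 N, if the wrist force passes 120 N, or if a joint passes its speed limit or range.

## Working session

There is one attempt and no reset: what is moved stays moved. The work goes in short steps, Python scripts to look and compute and a tool call to move; the robot and the scene stay as the last step left them, time stands still between calls to the robot, and variables do not carry over. Pictures are saved under pics/ and viewed, on a budget of 10 in all, crops included, one or two more only if the job needs it, and the job is handed in when it is done.

Besides the shell and the picture viewer there is one more tool, called as name(argument=value, ...), one argument or row to a line, values as JSON. servo_tool: Moves the arm, as the interface text tells. Shift numbers are shares of 40 cm and turn numbers shares of 360 degrees, none past 1 either way. Its arguments: {"type":"object","properties":{"targets":{"type":"array"},"grip":{"type":"number"},"squeeze":{"type":"number"}},"required":["targets"]}

```bash
mkdir -p pics
cat > h.py <<'E'
import numpy as np, cv2
from workcell import bot
from scipy.spatial.transform import Rotation as Ro
def cloud(cam,depth,cal=None):
    c=cal or bot.get_calibration(cam);K=np.array(c["intrinsics"],float);h,w=depth.shape
    u,v=np.meshgrid(np.arange(w),np.arange(h))
    p=np.stack([u,v],-1).reshape(-1,1,2).astype(float)
    n=cv2.undistortPoints(p,K,np.array([c["k1"],0,0,0.])).reshape(h,w,2)
    X=np.dstack([n*depth[...,None],depth])
    P=(X-np.array(c["t"]).ravel())@np.array(c["R"]);P[depth<=0]=np.nan
    return P
def proj(cam,X,cal=None):
    c=cal or bot.get_calibration(cam);R=np.array(c["R"]);t=np.array(c["t"],float).ravel()
    return cv2.projectPoints(np.atleast_2d(X).astype(float),cv2.Rodrigues(R)[0],t,np.array(c["intrinsics"],float),np.array([c["k1"],0,0,0.]))[0][:,0]
def snap(cam,fn=None):
    cal=bot.get_calibration(cam);im,d=bot.grab_frame(cam)
    if fn: cv2.imwrite(f"pics/{fn}.png",im[...,::-1])
    return im,d,cloud(cam,d,cal),cal
def plan(pos,yaw,tilt=None):
    """rows numbers for a down-pointing tool at pos, jaw (tool y) axis at world angle yaw (mod pi)"""
    s=bot.observe();R0=Ro.from_euler("xyz",s["tool_rot"]).as_matrix()
    best=None
    for k in (0,np.pi):
        y=np.array([np.cos(yaw+k),np.sin(yaw+k),0]);x=np.array([0,0,-1.]);R=np.stack([x,y,np.cross(x,y)],1)
        rv=Ro.from_matrix(R0.T@R).as_rotvec()
        if best is None or np.linalg.norm(rv)<np.linalg.norm(best): best=rv
    sh=R0.T@(np.array(pos)-np.array(s["position"]))
    print("shift",np.round(sh/.4,4),"turn",np.round(best/(2*np.pi),4),"deg",np.round(np.degrees(np.linalg.norm(best)),1),"q7",round(s["qpos"][6],2))
E
python3 - <<'E'
from h import *
s=bot.observe();print({k:np.round(v,3).tolist() for k,v in s.items()})
ims=[]
for cam in ("scene","side"):
    im,d,P,cal=snap(cam);np.save(cam+".npy",P);ims.append(im)
    print(cam,"campos",np.round(-np.array(cal["R"]).T@np.array(cal["t"]).ravel(),2))
    for n in ("filter_unit","panel","wing","panel_handle","jar","dish_stack","waste_bin"):
        for r in bot.trace(cam,n)[:3]:
            m=r["mask"];Q=P[m];Q=Q[~np.isnan(Q[:,0])]
            print(n,round(r["confidence"],2),np.round(r["pixel"]),m.sum(),np.round(np.median(Q,0),3) if len(Q) else "", np.round(Q.min(0),3) if len(Q) else "",np.round(Q.max(0),3) if len(Q) else "")
            np.save(f"m_{cam}_{n}_{round(r['confidence']*100)}.npy",m)
v=np.hstack(ims);cv2.imwrite("pics/a.png",cv2.resize(ims[0],(800,600))[...,::-1]);cv2.imwrite("pics/b.png",cv2.resize(ims[1],(800,600))[...,::-1])
E
```

```text
{'clock': 0.0, 'qpos': [-1.368, 0.522, -0.036, 1.6, 0.021, 1.021, -0.113], 'qd': [0.002, -0.001, 0.001, -0.001, -0.0, -0.001, 0.002], 'joint_efforts': [-0.0, -92.712, 1.98, -36.992, 0.018, 0.008, 0.0], 'position': [0.168, 0.602, 0.231], 'tool_rot': [-1.462, 1.57, -1.735], 'force': [-0.232, 0.025, 0.277], 'moment': [0.007, 0.018, -0.04], 'grip_width': 0.085}
scene campos [ 1.08 -0.72  0.83]
filter_unit 0.68 [223. 292.] 8949 [ 0.562 -0.238  0.073] [ 0.38  -0.33  -0.004] [ 0.709 -0.038  0.127]
panel 0.64 [263. 178.] 777 [0.314 0.214 0.004] [ 0.233  0.147 -0.002] [0.383 0.292 0.036]
panel 0.55 [318. 201.] 1879 [0.52  0.198 0.006] [ 0.415  0.104 -0.003] [0.609 0.312 0.052]
wing 0.47 [236. 259.] 200 [ 0.545 -0.166  0.106] [ 0.492 -0.181  0.062] [ 0.557 -0.132  0.122]
panel_handle 0.72 [266. 176.] 703 [0.313 0.214 0.004] [ 0.238  0.147 -0.002] [0.379 0.289 0.036]
panel_handle 0.65 [319. 205.] 1841 [0.521 0.199 0.006] [ 0.425  0.104 -0.003] [0.608 0.318 0.052]
jar 0.67 [292. 334.] 2723 [ 0.75  -0.255  0.098] [ 0.632 -0.278 -0.004] [ 0.779 -0.106  0.13 ]
dish_stack 0.88 [355. 287.] 1286 [ 0.7
[... 154 characters left out ...]
]
side campos [ 0.1  -0.57  0.53]
panel 0.97 [134. 229.] 1313 [0.304 0.211 0.005] [ 0.236  0.145 -0.001] [0.379 0.289 0.036]
panel 0.67 [217. 203.] 2127 [0.504 0.194 0.006] [ 0.417  0.105 -0.001] [0.607 0.316 0.049]
panel_handle 0.81 [136. 227.] 1340 [0.303 0.212 0.005] [ 0.236  0.145 -0.001] [0.378 0.29  0.036]
panel_handle 0.71 [219. 202.] 2088 [0.505 0.194 0.006] [ 0.419  0.105 -0.   ] [0.61  0.323 0.049]
jar 0.74 [431. 234.] 2988 [ 0.707 -0.25   0.086] [ 0.612 -0.311 -0.001] [ 0.973 -0.119  0.127]
dish_stack 0.62 [354. 204.] 1005 [ 0.74  -0.032  0.03 ] [ 0.631 -0.138 -0.001] [0.811 0.063 0.086]
waste_bin 0.93 [275. 154.] 1870 [0.721 0.238 0.065] [ 0.686  0.215 -0.   ] [0.92  0.523 0.103]
```

View pics/a.png

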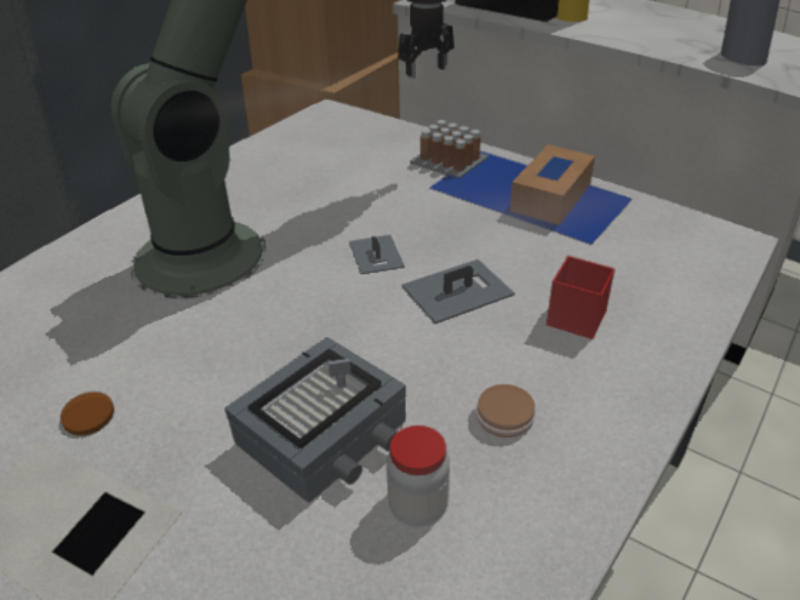

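View pics/b.png

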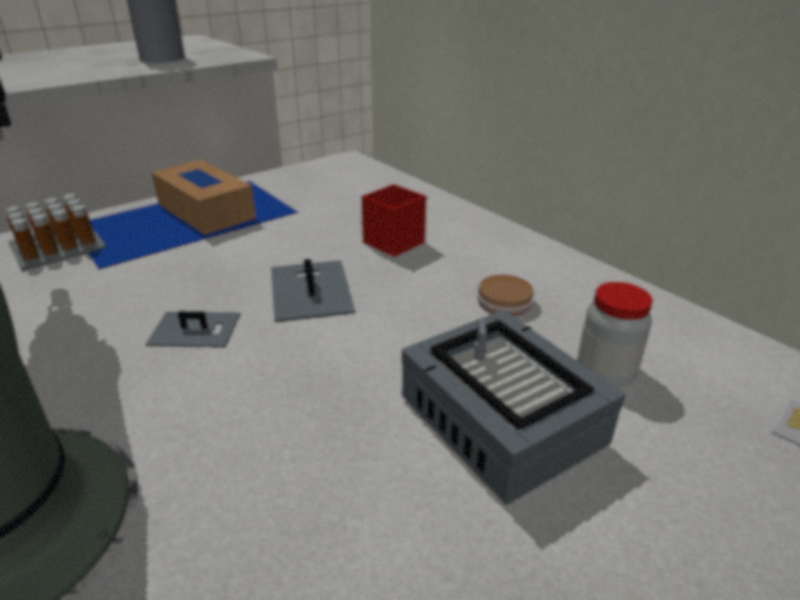

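The views show the unit at front right with its wing up towards world +y, roughly at scene (340,370) in the 800-wide picture. The larger cover is at scene (458,290) with its slot at the far end, at (478,283). The smaller look-alike is at (375,252), and the jar is close by the unit's +x side.

Run:
```python
from h import *
Ps=[np.load(c+".npy").reshape(-1,3) for c in("scene","side")]
def rect(Q):
    (c,sz,a)=cv2.minAreaRect((Q[:,:2]*1000).astype(np.float32));return np.round(c,1),np.round(sz,1),round(a,1)
def sel(P,lo,hi): return P[np.all((P>lo)&(P<hi),1)]
for P,n in zip(Ps,("scene","side")):
    T=sel(P,[.42,-.4,.079],[.68,-.06,.094]); 
    g=np.round(T[:,:2]*250).astype(int);print(n,"unit",len(T),rect(T),rect(T[(T>np.percentile(T,.3,0)).all(1)&(T<np.percentile(T,99.7,0)).all(1)]))
    W=sel(P,[.42,-.4,.100],[.63,-.06,.13]);print("wing",len(W),rect(W), np.median(W,0).round(4))
    S=sel(P,[.4,.08,.002],[.65,.34,.012]);print("panel",len(S),rect(S))
    H=sel(P,[.4,.08,.034],[.65,.34,.06]);print("handle",len(H),rect(H),H[:,2].max())
    J=sel(P,[.62,-.36,.118],[.85,-.1,.14]);print("jar",rect(J))
```

```text
scene unit 3978 (array([ 538.9, -217.1]), array([213.5, 175.1]), 84.9) (array([ 539.5, -217.7]), array([212.8, 175.1]), 85.9)
wing 135 (array([ 544.2, -166. ]), array([31.8, 11.2]), 49.8) [ 0.5455 -0.1666  0.1125]
panel 2291 (array([524.8, 210.1]), array([249.3, 259.5]), 0.1)
handle 138 (array([516.6, 209.9]), array([60.4, 16.9]), 60.7) 0.051750331406884786
jar (array([ 735.6, -235.1]), array([70.3, 73.8]), 33.8)
side unit 5630 (array([ 538.9, -217.1]), array([211.9, 171.7]), 84.8) (array([ 538.8, -217.1]), array([211.9, 171.5]), 84.8)
wing 100 (array([ 543. , -166.4]), array([32.9,  7.9]), 49.6) [ 0.5368 -0.1728  0.117 ]
panel 2398 (array([524.7, 210.1]), array([259.8, 249.4]), 90.0)
handle 96 (array([512.5, 209.1]), array([60.8, 13.9]), 64.1) 0.049384077147317684
jar (array([ 734. , -234.9]), array([72. , 73.2]), 62.4)
```

Run:
```python
from h import *
plan([.5,.17,.28],np.radians(-28))
s=bot.observe();print(Ro.from_euler("xyz",s["tool_rot"]).as_matrix().round(3))
```

```text
shift [-0.1217 -0.8164  1.0892] turn [-0.2156 -0.      0.    ] deg 77.6 q7 -0.11
[[ 0.     0.269  0.963]
 [-0.     0.963 -0.269]
 [-1.    -0.     0.   ]]
```

servo_tool(
  targets=[
    {"x": -0.12, "y": -0.75, "z": 1, "wx": 0.285},
    {"x": -0.12, "y": -0.75, "z": 1, "wx": 0.285},
    {"x": -0.12, "y": -0.75, "z": 1, "wx": 0.285},
    {"x": -0.12, "y": -0.75, "z": 1, "wx": 0.285},
    {"x": -0.12, "y": -0.75, "z": 1, "wx": 0.285},
    {"x": -0.12, "y": -0.75, "z": 1, "wx": 0.285},
    {"x": -0.12, "y": -0.75, "z": 1, "wx": 0.285},
    {"x": -0.12, "y": -0.75, "z": 1, "wx": 0.285},
    {"x": -0.12, "y": -0.75, "z": 1, "wx": 0.285},
    {"x": -0.12, "y": -0.75, "z": 1, "wx": 0.285},
    {"x": -0.12, "y": -0.75, "z": 1, "wx": 0.285},
    {"x": -0.12, "y": -0.75, "z": 1, "wx": 0.285},
  ],
  grip=1,
)

```text
$.targets[0]: bad value
```

Run:
```python
from h import *
im,d,P,cal=snap("wrist","c");np.save("wpanel.npy",P)
print("cam",np.round(-np.array(cal["R"]).T@np.array(cal["t"]).ravel(),3))
Q=P.reshape(-1,3)
def sel(P,lo,hi): return P[np.all((P>lo)&(P<hi),1)]
def rect(Q): return [np.round(v,1) for v in cv2.minAreaRect((Q[:,:2]*1000).astype(np.float32))]
H=sel(Q,[.4,.08,.040],[.65,.34,.055]);print("handle",len(H),rect(H) if len(H) else 0,np.median(H,0))
print("pix",proj("wrist",[[.5145,.2095,.005],[.5145+.052*np.cos(np.radians(62)),.2095+.052*np.sin(np.radians(62)),.005]],cal))
plan([.543,-.166,.20],np.radians(-40.4))
```

```text
cam [0.1   0.622 0.373]
handle 0 0 [nan nan nan]
pix [[ 92.9245657  458.05478171]
 [126.5845878  464.91576565]]
shift [ 0.0783 -1.5963  1.4192] turn [-0.1812 -0.      0.    ] deg 65.2 q7 -0.11
  return _methods._mean(a, axis=axis, dtype=dtype,
  ret = um.true_divide(
```

View pics/c.png

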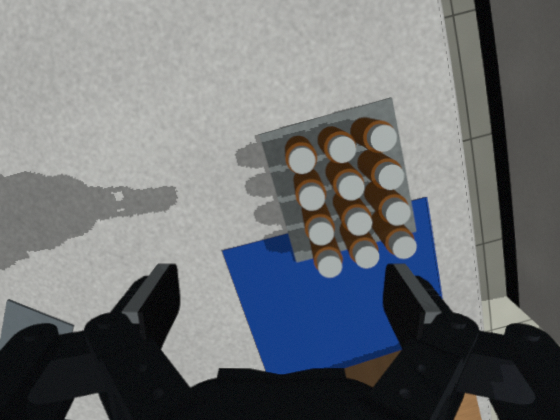

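The call was refused, so nothing moved and the picture shows only the vial rack below the start pose. I'll give all six fields.

servo_tool(
  targets=[
    {"x": -0.12, "y": -0.75, "z": 0.99, "wx": 0.285, "wy": 0.0, "wz": 0.0},
    {"x": -0.12, "y": -0.75, "z": 0.99, "wx": 0.285, "wy": 0.0, "wz": 0.0},
    {"x": -0.12, "y": -0.75, "z": 0.99, "wx": 0.285, "wy": 0.0, "wz": 0.0},
    {"x": -0.12, "y": -0.75, "z": 0.99, "wx": 0.285, "wy": 0.0, "wz": 0.0},
    {"x": -0.12, "y": -0.75, "z": 0.99, "wx": 0.285, "wy": 0.0, "wz": 0.0},
    {"x": -0.12, "y": -0.75, "z": 0.99, "wx": 0.285, "wy": 0.0, "wz": 0.0},
    {"x": -0.12, "y": -0.75, "z": 0.99, "wx": 0.285, "wy": 0.0, "wz": 0.0},
    {"x": -0.12, "y": -0.75, "z": 0.99, "wx": 0.285, "wy": 0.0, "wz": 0.0},
    {"x": -0.12, "y": -0.75, "z": 0.99, "wx": 0.285, "wy": 0.0, "wz": 0.0},
    {"x": -0.12, "y": -0.75, "z": 0.99, "wx": 0.285, "wy": 0.0, "wz": 0.0},
    {"x": -0.12, "y": -0.75, "z": 0.99, "wx": 0.285, "wy": 0.0, "wz": 0.0},
    {"x": -0.12, "y": -0.75, "z": 0.99, "wx": 0.285, "wy": 0.0, "wz": 0.0},
  ],
  grip=0.99,
)

```text
clock: 2.35
position: [0.4688, 0.2064, 0.2793]
tool_rot: [-3.101, 1.571, 1.122]
force: [-0.2, -0.6, -0.8]
grip_width: 0.0848
```

```bash
cat > p.py <<'E'
from h import *
im,d,P,cal=snap("wrist","d");np.save("wpanel.npy",P)
Q=P.reshape(-1,3)
def sel(P,lo,hi): return P[np.all((P>lo)&(P<hi),1)]
def rect(Q): return [np.round(v,1) for v in cv2.minAreaRect((Q[:,:2]*1000).astype(np.float32))]
H=sel(Q,[.4,.08,.040],[.65,.34,.055]);print("handle",len(H),rect(H) if len(H) else 0,np.median(H,0))
print("pix",proj("wrist",[[.5145,.2095,.005],[.5145+.052*np.cos(np.radians(62)),.2095+.052*np.sin(np.radians(62)),.005]],cal))
s=bot.observe();print(s["clock"],s["position"],s["tool_rot"])
plan([.543,-.166,.20],np.radians(-40.4))
E
python3 p.py
```

```text
handle 703 [array([514. , 211.8]), array([59.3, 13.8]), np.float64(64.7)] [0.51445733 0.2132246  0.04608534]
pix [[313.28343981 143.37020324]
 [314.25693053  97.76484074]]
2.4 [0.46886633 0.20640833 0.27935737] [-3.02200085  1.57066978  1.2001235 ]
shift [0.1983 0.6019 0.7341] turn [ 0.0342 -0.      0.    ] deg 12.3 q7 -0.84
```

View pics/d.png

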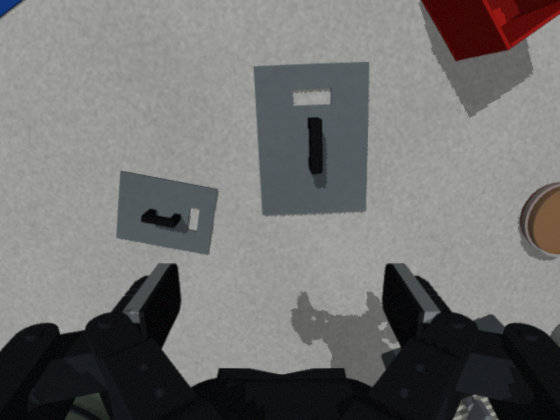

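The wrist view confirms the larger cover, with its slot at (312,97) beyond the handle at (316,146), so its +y points at about 64° in the world. Now I'll move over the wing.

servo_tool(
  targets=[
    {"x": 0.14, "y": 0.602, "z": 0.734, "wx": 0.034, "wy": 0.0, "wz": 0.0},
    {"x": 0.14, "y": 0.602, "z": 0.734, "wx": 0.034, "wy": 0.0, "wz": 0.0},
    {"x": 0.14, "y": 0.602, "z": 0.734, "wx": 0.034, "wy": 0.0, "wz": 0.0},
    {"x": 0.14, "y": 0.602, "z": 0.734, "wx": 0.034, "wy": 0.0, "wz": 0.0},
    {"x": 0.14, "y": 0.602, "z": 0.734, "wx": 0.034, "wy": 0.0, "wz": 0.0},
    {"x": 0.14, "y": 0.602, "z": 0.734, "wx": 0.034, "wy": 0.0, "wz": 0.0},
    {"x": 0.14, "y": 0.602, "z": 0.734, "wx": 0.034, "wy": 0.0, "wz": 0.0},
    {"x": 0.14, "y": 0.602, "z": 0.734, "wx": 0.034, "wy": 0.0, "wz": 0.0},
    {"x": 0.14, "y": 0.602, "z": 0.734, "wx": 0.034, "wy": 0.0, "wz": 0.0},
    {"x": 0.14, "y": 0.602, "z": 0.734, "wx": 0.034, "wy": 0.0, "wz": 0.0},
  ],
  grip=0.2,
)

```text
clock: 3.65
position: [0.5433, -0.1646, 0.2235]
tool_rot: [-3.02, 1.57, 0.991]
force: [0.5, 0.4, -0.7]
grip_width: 0.0514
```

```bash
cat > w.py <<'E'
import sys
from h import *
im,d,P,cal=snap("wrist",sys.argv[1])
Q=P.reshape(-1,3);s=bot.observe();print(s["clock"],s["position"],s["grip_width"])
def sel(P,lo,hi): return P[np.all((P>lo)&(P<hi),1)]
def rect(Q): return [np.round(v,1) for v in cv2.minAreaRect((Q[:,:2]*1000).astype(np.float32))]
W=sel(Q,[.50,-.21,.108],[.585,-.12,.124]);print("wing",len(W),rect(W) if len(W) else 0,np.median(W,0))
print("pix",proj("wrist",[.5437,-.1653,.119],cal))
T=sel(Q,[.4,-.4,.079],[.68,-.06,.094]);print("unit",len(T),rect(T))
plan([.5437,-.1655,.090],np.radians(-40.4))
E
python3 w.py e
```

```text
3.7 [ 0.54327461 -0.16475133  0.22354422] 0.051122154427357826
wing 461 [array([ 545.2, -166. ]), array([32.3,  8. ]), np.float64(47.9)] [ 0.54601498 -0.16490517  0.11805693]
pix [[281.18049112 205.04983122]]
unit 24989 [array([ 540.2, -217.5]), array([210.8, 170.6]), np.float64(84.7)]
shift [0.3339 0.002  0.001 ] turn [ 0.0005 -0.0001 -0.    ] deg 0.2 q7 -0.2
```

View pics/e.png

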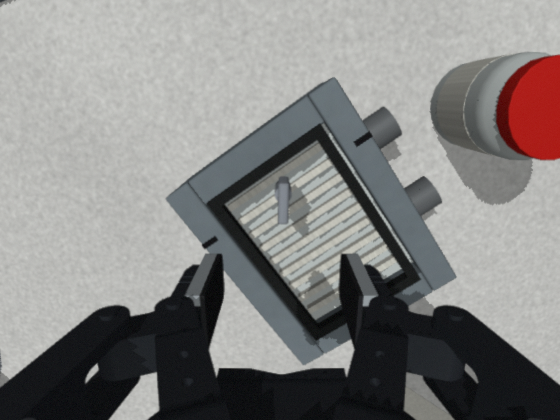

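The wing at (283,200) sits centred between the jaws and lies parallel to the pads. I'll descend and pinch it.

servo_tool(
  targets=[
    {"x": 0.15, "y": 0.004, "z": 0.0, "wx": 0.001, "wy": 0.0, "wz": 0.0},
    {"x": 0.25, "y": 0.004, "z": 0.0, "wx": 0.001, "wy": 0.0, "wz": 0.0},
    {"x": 0.328, "y": 0.004, "z": 0.0, "wx": 0.001, "wy": 0.0, "wz": 0.0},
    {"x": 0.328, "y": 0.004, "z": 0.0, "wx": 0.001, "wy": 0.0, "wz": 0.0},
    {"x": 0.328, "y": 0.004, "z": 0.0, "wx": 0.001, "wy": 0.0, "wz": 0.0},
  ],
  grip=-0.2,
)

```text
clock: 4.32
position: [0.545, -0.1657, 0.0936]
tool_rot: [2.509, 1.569, 0.23]
force: [0.4, 1.1, -0.3]
grip_width: 0.0344
```

servo_tool(
  targets=[
    {"x": 0.0, "y": 0.0, "z": 0.0, "wx": 0.0, "wy": 0.0, "wz": 0.0},
    {"x": 0.0, "y": 0.0, "z": 0.0, "wx": 0.0, "wy": 0.0, "wz": 0.0},
    {"x": 0.0, "y": 0.0, "z": 0.0, "wx": 0.0, "wy": 0.0, "wz": 0.0},
    {"x": 0.0, "y": 0.0, "z": 0.0, "wx": 0.0, "wy": 0.0, "wz": 0.0},
    {"x": 0.0, "y": 0.0, "z": 0.0, "wx": 0.0, "wy": 0.0, "wz": 0.0},
  ],
  grip=-0.99,
  squeeze=40,
)

```text
clock: 4.95
position: [0.545, -0.1651, 0.095]
tool_rot: [2.969, 1.568, 0.691]
force: [-7.2, 6.5, 18.0]
grip_width: 0.0073
```

Run:
```python
from h import *
s=bot.observe();print(s["clock"],s["position"],s["grip_width"],s["force"],s["moment"],s["qpos"][6])
plan([.5445,-.1657,.092],np.radians(-95.3))
```

```text
4.95 [ 0.54501081 -0.16506768  0.09495391] 0.007259740051988232 [-7.2000786   6.50467204 18.04720777] [ 1.16168666  1.64341022 -0.10400744] -0.10466890074174784
shift [0.0074 0.0001 0.002 ] turn [ 1.521e-01 -4.000e-04  1.000e-04] deg 54.8 q7 -0.1
```

servo_tool(
  targets=[
    {"x": -0.005, "y": 0.0, "z": 0.0, "wx": 0.0, "wy": 0.0, "wz": 0.0},
    {"x": -0.005, "y": 0.0, "z": 0.0, "wx": 0.02, "wy": 0.0, "wz": 0.0},
    {"x": -0.005, "y": 0.0, "z": 0.0, "wx": 0.04, "wy": 0.0, "wz": 0.0},
    {"x": -0.005, "y": 0.0, "z": 0.001, "wx": 0.06, "wy": 0.0, "wz": 0.0},
    {"x": -0.005, "y": 0.0, "z": 0.001, "wx": 0.08, "wy": 0.0, "wz": 0.0},
    {"x": -0.005, "y": 0.0, "z": 0.001, "wx": 0.1, "wy": 0.0, "wz": 0.0},
    {"x": -0.005, "y": 0.0, "z": 0.001, "wx": 0.12, "wy": 0.0, "wz": 0.0},
    {"x": -0.005, "y": 0.0, "z": 0.002, "wx": 0.14, "wy": 0.0, "wz": 0.0},
    {"x": -0.005, "y": 0.0, "z": 0.002, "wx": 0.152, "wy": 0.0, "wz": 0.0},
    {"x": -0.005, "y": 0.0, "z": 0.002, "wx": 0.152, "wy": 0.0, "wz": 0.0},
    {"x": -0.005, "y": 0.0, "z": 0.002, "wx": 0.152, "wy": 0.0, "wz": 0.0},
  ],
)

```text
clock: 6.32
position: [0.5452, -0.1661, 0.0963]
tool_rot: [3.051, 1.568, -0.183]
force: [12.6, -9.6, -35.9]
grip_width: 0.0073
```

Run:
```python
from h import *
s=bot.observe();print(s["clock"],s["position"],s["grip_width"],s["force"],s["moment"],s["qpos"][6])
plan([.5445,-.1657,.092],np.radians(-95.3))
```

```text
6.325 [ 0.54518247 -0.16613625  0.09630212] 0.007342644621860641 [ 12.59656502  -9.64697055 -35.90273986] [-2.00093741 -2.79657122 -0.05021588] -0.8377980948659006
shift [ 0.0107 -0.0009  0.0018] turn [ 0.0001 -0.0005 -0.    ] deg 0.2 q7 -0.84
```

servo_tool(
  targets=[
    {"x": 0.0, "y": 0.0, "z": 0.0, "wx": 0.0, "wy": 0.0, "wz": 0.0},
    {"x": 0.0, "y": 0.0, "z": 0.0, "wx": 0.0, "wy": 0.0, "wz": 0.0},
    {"x": 0.0, "y": 0.0, "z": 0.0, "wx": 0.0, "wy": 0.0, "wz": 0.0},
    {"x": -0.1, "y": 0.0, "z": 0.0, "wx": 0.0, "wy": 0.0, "wz": 0.0},
    {"x": -0.2, "y": 0.0, "z": 0.0, "wx": 0.0, "wy": 0.0, "wz": 0.0},
    {"x": -0.32, "y": 0.0, "z": 0.0, "wx": 0.0, "wy": 0.0, "wz": 0.0},
    {"x": -0.32, "y": 0.0, "z": 0.0, "wx": 0.0, "wy": 0.0, "wz": 0.0},
    {"x": -0.32, "y": 0.0, "z": 0.0, "wx": 0.0, "wy": 0.0, "wz": 0.0},
  ],
  grip=-0.2,
)

```text
clock: 7.32
position: [0.5447, -0.1657, 0.224]
tool_rot: [-3.018, 1.568, 0.033]
force: [-0.1, -0.4, -0.5]
grip_width: 0.0341
```

```bash
python3 w.py f
```

```text
7.375 [ 0.54451498 -0.16569407  0.22365499] 0.03422247963585864
wing 472 [array([ 545.1, -165.9]), array([ 7.6, 32. ]), np.float64(84.7)] [ 0.54643859 -0.16600194  0.11811231]
pix [[281.39990485 206.31359459]]
unit 27877 [array([ 540.7, -217.4]), array([210.5, 170.1]), np.float64(84.5)]
shift [ 3.341e-01 -2.000e-04  2.800e-03] turn [-1.523e-01 -3.000e-04 -1.000e-04] deg 54.8 q7 -0.96
```

View pics/f.png

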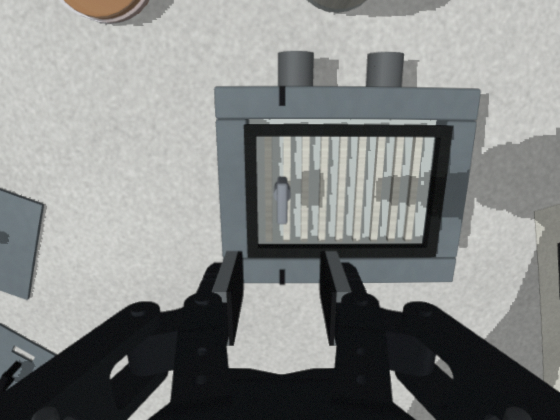

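The wing (282,200) now lines up with both black marks (282,95) and (282,277). Next is the cover handle.

servo_tool(
  targets=[
    {"x": 0.0, "y": -0.933, "z": 0.163, "wx": -0.194, "wy": 0.0, "wz": 0.0},
    {"x": 0.0, "y": -0.933, "z": 0.163, "wx": -0.194, "wy": 0.0, "wz": 0.0},
    {"x": 0.0, "y": -0.933, "z": 0.163, "wx": -0.194, "wy": 0.0, "wz": 0.0},
    {"x": 0.0, "y": -0.933, "z": 0.163, "wx": -0.194, "wy": 0.0, "wz": 0.0},
    {"x": 0.0, "y": -0.933, "z": 0.163, "wx": -0.194, "wy": 0.0, "wz": 0.0},
    {"x": 0.135, "y": -0.933, "z": 0.163, "wx": -0.194, "wy": 0.0, "wz": 0.0},
    {"x": 0.135, "y": -0.933, "z": 0.163, "wx": -0.194, "wy": 0.0, "wz": 0.0},
    {"x": 0.135, "y": -0.933, "z": 0.163, "wx": -0.194, "wy": 0.0, "wz": 0.0},
    {"x": 0.135, "y": -0.933, "z": 0.163, "wx": -0.194, "wy": 0.0, "wz": 0.0},
    {"x": 0.135, "y": -0.933, "z": 0.163, "wx": -0.194, "wy": 0.0, "wz": 0.0},
    {"x": 0.135, "y": -0.933, "z": 0.163, "wx": -0.194, "wy": 0.0, "wz": 0.0},
  ],
  grip=0.2,
)

```text
clock: 8.75
position: [0.514, 0.2114, 0.17]
tool_rot: [2.135, 1.568, 0.119]
force: [0.4, -0.3, -0.2]
grip_width: 0.0514
```

```bash
cat > q.py <<'E'
import sys
from h import *
im,d,P,cal=snap("wrist",sys.argv[1])
s=bot.observe();print(s["clock"],s["position"],s["grip_width"])
def sel(P,lo,hi): return P[np.all((P>lo)&(P<hi),1)]
def rect(Q): return [np.round(v,1) for v in cv2.minAreaRect((Q[:,:2]*1000).astype(np.float32))]
Q=P.reshape(-1,3)
H=sel(Q,[.45,.14,.041],[.58,.28,.053]);print("handle",len(H),rect(H))
r=[r for r in bot.trace("wrist","panel")]
for t in r:
    m=t["mask"]&(P[...,2]<.012); A=P[m];print("panel",t["confidence"],t["pixel"],m.sum(),rect(A))
print("pix",proj("wrist",[.514,.2118,.047],cal))
plan([.514,.2118,.020],np.radians(-25.3))
E
python3 q.py g
```

```text
8.8 [0.51397482 0.21152387 0.16994101] 0.051121689102345345
handle 1293 [array([515.1, 211.4]), array([59.4, 13.8]), np.float64(64.1)]
panel 0.94 [281.5, 173.1] 24249 [array([513.7, 209.7]), array([179.2, 132.9]), np.float64(64.4)]
panel 0.9 [87.9, 262.7] 8727 [array([308.5, 217.4]), array([ 95.5, 122.6]), np.float64(50.6)]
pix [[279.22697775 197.25074652]]
shift [ 0.3747 -0.0008  0.    ] turn [-0.0004 -0.0002 -0.0003] deg 0.2 q7 -0.59
```

View pics/g.png

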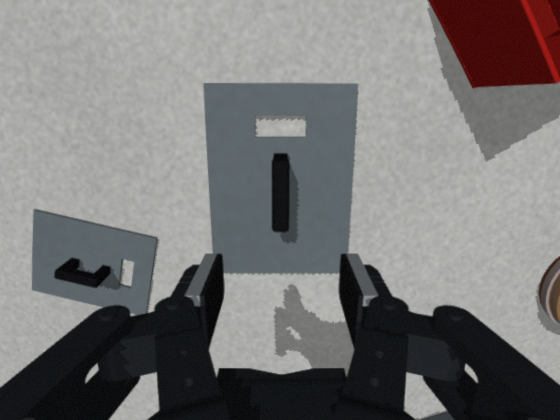

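The handle (281,193) is centred and parallel between the pads. I'll descend and grip.

servo_tool(
  targets=[
    {"x": 0.15, "y": 0.002, "z": 0.0, "wx": 0.001, "wy": 0.0, "wz": 0.0},
    {"x": 0.28, "y": 0.002, "z": 0.0, "wx": 0.001, "wy": 0.0, "wz": 0.0},
    {"x": 0.373, "y": 0.002, "z": 0.0, "wx": 0.001, "wy": 0.0, "wz": 0.0},
    {"x": 0.373, "y": 0.002, "z": 0.0, "wx": 0.001, "wy": 0.0, "wz": 0.0},
    {"x": 0.373, "y": 0.002, "z": 0.0, "wx": 0.001, "wy": 0.0, "wz": 0.0},
  ],
)

```text
clock: 9.48
position: [0.5158, 0.2114, 0.0221]
tool_rot: [2.216, 1.567, 0.194]
force: [0.3, -0.2, 0.4]
grip_width: 0.0517
```

servo_tool(
  targets=[
    {"x": 0.0, "y": 0.0, "z": 0.0, "wx": 0.0, "wy": 0.0, "wz": 0.0},
    {"x": 0.0, "y": 0.0, "z": 0.0, "wx": 0.0, "wy": 0.0, "wz": 0.0},
    {"x": 0.0, "y": 0.0, "z": 0.0, "wx": 0.0, "wy": 0.0, "wz": 0.0},
    {"x": 0.0, "y": 0.0, "z": 0.0, "wx": 0.0, "wy": 0.0, "wz": 0.0},
    {"x": 0.0, "y": 0.0, "z": 0.0, "wx": 0.0, "wy": 0.0, "wz": 0.0},
    {"x": 0.0, "y": 0.0, "z": 0.0, "wx": 0.0, "wy": 0.0, "wz": 0.0},
  ],
  grip=-0.99,
  squeeze=90,
)

```text
clock: 10.22
position: [0.5162, 0.2119, 0.0234]
tool_rot: [2.426, 1.566, 0.404]
force: [-4.2, -0.7, 19.1]
grip_width: 0.0124
```

Run:
```python
from h import *
s=bot.observe();print(s["clock"],s["position"],s["grip_width"],s["force"],s["moment"],s["qpos"][6])
plan([.54,-.2175,.20],np.radians(-5.4))
```

```text
10.225 [0.51618308 0.21189356 0.02344188] 0.012376515573194672 [-4.18881305 -0.73543468 19.05363602] [-0.03130791  1.02428006 -0.00387883] -0.47184119629007665
shift [-0.4433  0.5226  0.9387] turn [-0.0567 -0.0005 -0.0007] deg 20.4 q7 -0.47
```

servo_tool(
  targets=[
    {"x": -0.08, "y": 0.0, "z": 0.0, "wx": 0.0, "wy": 0.0, "wz": 0.0},
    {"x": -0.2, "y": 0.0, "z": 0.0, "wx": 0.0, "wy": 0.0, "wz": 0.0},
    {"x": -0.3, "y": 0.0, "z": 0.0, "wx": 0.0, "wy": 0.0, "wz": 0.0},
    {"x": -0.44, "y": 0.07, "z": 0.13, "wx": -0.006, "wy": 0.0, "wz": 0.0},
    {"x": -0.44, "y": 0.14, "z": 0.25, "wx": -0.015, "wy": 0.0, "wz": 0.0},
    {"x": -0.44, "y": 0.21, "z": 0.38, "wx": -0.022, "wy": 0.0, "wz": 0.0},
    {"x": -0.44, "y": 0.29, "z": 0.52, "wx": -0.03, "wy": 0.0, "wz": 0.0},
    {"x": -0.44, "y": 0.37, "z": 0.66, "wx": -0.04, "wy": 0.0, "wz": 0.0},
    {"x": -0.44, "y": 0.45, "z": 0.8, "wx": -0.05, "wy": 0.0, "wz": 0.0},
    {"x": -0.44, "y": 0.522, "z": 0.938, "wx": -0.057, "wy": 0.0, "wz": 0.0},
    {"x": -0.44, "y": 0.522, "z": 0.938, "wx": -0.057, "wy": 0.0, "wz": 0.0},
    {"x": -0.44, "y": 0.522, "z": 0.938, "wx": -0.057, "wy": 0.0, "wz": 0.0},
  ],
)

```text
clock: 11.72
position: [0.5395, -0.2176, 0.1987]
tool_rot: [2.11, 1.566, 0.446]
force: [0.4, -0.1, -3.3]
grip_width: 0.0125
```

```bash
cat > r.py <<'E'
import sys
from h import *
def rect(Q): return [np.round(v,1) for v in cv2.minAreaRect((Q[:,:2]*1000).astype(np.float32))]
s=bot.observe();print(s["clock"],s["position"],s["grip_width"],s["force"],s["moment"])
out=[]
for cam in ("wrist","scene","side"):
    im,d,P,cal=snap(cam);out.append(im)
    Q=P.reshape(-1,3);zp=s["position"][2]-.0185-.0+.0  # ~plate
    A=Q[np.all((Q>[.42,-.36,zp-.008])&(Q<[.66,-.08,zp+.006]),1)]
    if len(A)>100:
        for _ in range(5):
            C=np.c_[A[:,:2],np.ones(len(A))];k=np.linalg.lstsq(C,A[:,2],rcond=None)[0];A=A[abs(C@k-A[:,2])<.0025]
        print(cam,"plate",len(A),rect(A),"z@c",k@[.54,-.2175,1],"slopes",k[:2].round(4))
    H=Q[np.all((Q>[.42,-.36,zp+.036])&(Q<[.66,-.08,zp+.048]),1)]
    if cam!="wrist" and len(H)>10: print("handle?",rect(H))
cv2.imwrite(f"pics/{sys.argv[1]}.png",np.hstack([cv2.resize(o,(400,300)) for o in (out[0],out[int(sys.argv[2])])])[...,::-1])
E
python3 r.py i 2
```

```text
11.725 [ 0.53954091 -0.21756729  0.19872517] 0.012502366251629815 [ 0.43026422 -0.09570129 -3.29902744] [ 0.07621531  0.01254185 -0.00739637]
wrist plate 53586 [array([ 541.2, -212.4]), array([162.1, 131.3]), np.float64(84.6)] z@c 0.17949686449857594 slopes [ 0.0016 -0.0004]
scene plate 3081 [array([ 539.6, -217.7]), array([179.3, 133.7]), np.float64(84.9)] z@c 0.18024954188743192 slopes [0.0013 0.0042]
handle? [array([ 544.7, -229.2]), array([41.8, 33.3]), np.float64(19.4)]
side plate 4281 [array([ 540.5, -217.3]), array([177.9, 133.1]), np.float64(84.7)] z@c 0.18063244229193004 slopes [0.0023 0.0013]
handle? [array([ 536.2, -219.6]), array([37. , 53.9]), np.float64(32.1)]
```

View pics/i.png

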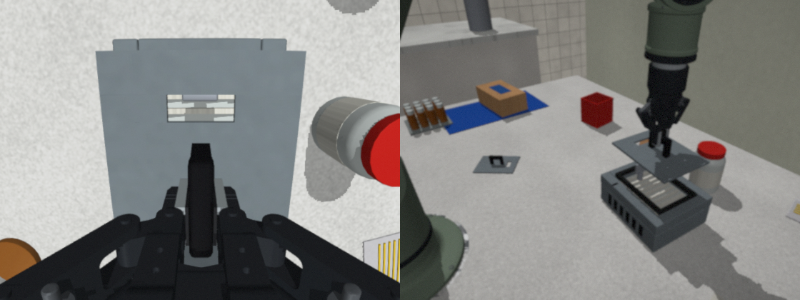

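The cover hangs level, centred on the seat to under 1 mm, with its angle matched. In the left half, the wing shows under the slot at (200,100). I'll lower in stages.

servo_tool(
  targets=[
    {"x": 0.08, "y": 0.0, "z": 0.0, "wx": 0.0, "wy": 0.0, "wz": 0.0},
    {"x": 0.13, "y": 0.0, "z": 0.0, "wx": 0.0, "wy": 0.0, "wz": 0.0},
    {"x": 0.16, "y": 0.0, "z": 0.0, "wx": 0.0, "wy": 0.0, "wz": 0.0},
    {"x": 0.18, "y": 0.0, "z": 0.0, "wx": 0.0, "wy": 0.0, "wz": 0.0},
    {"x": 0.19, "y": 0.0, "z": 0.0, "wx": 0.0, "wy": 0.0, "wz": 0.0},
    {"x": 0.19, "y": 0.0, "z": 0.0, "wx": 0.0, "wy": 0.0, "wz": 0.0},
  ],
)

```text
clock: 12.62
position: [0.5406, -0.2152, 0.1229]
tool_rot: [2.172, 1.565, 0.51]
force: [-0.2, 0.0, -2.9]
grip_width: 0.0121
```

```bash
python3 r.py j 1
```

```text
12.625 [ 0.54063803 -0.21515003  0.12289176] 0.012124827091726421 [-0.17175201  0.01149711 -2.88180628] [-0.00675163 -0.00889199  0.02759715]
wrist plate 53678 [array([ 542.3, -210.2]), array([162.6, 131. ]), np.float64(84.7)] z@c 0.1036593697471379 slopes [0.0019 0.0002]
scene plate 2804 [array([ 540.8, -216.5]), array([179. , 133.6]), np.float64(85.0)] z@c 0.10467290644542732 slopes [ 0.004  -0.0046]
handle? [array([ 546.2, -229.5]), array([43. , 35.1]), np.float64(18.3)]
side plate 4175 [array([ 540.4, -216.5]), array([177.8, 132.3]), np.float64(84.7)] z@c 0.10508516771824358 slopes [0.0031 0.0023]
handle? [array([ 533.5, -226.1]), array([35.8, 41.6]), np.float64(56.6)]
```

View pics/j.png

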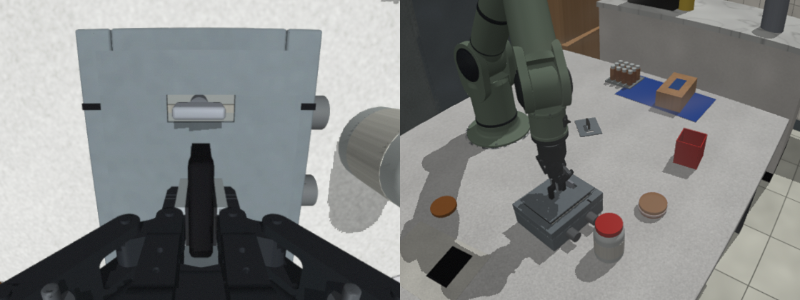

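The wing is through the slot but near its -y edge, as the tool drifted about 2 mm in +y. I'll correct that and lower.

servo_tool(
  targets=[
    {"x": 0.0, "y": -0.002, "z": 0.006, "wx": 0.0, "wy": 0.0, "wz": 0.0},
    {"x": 0.0, "y": -0.002, "z": 0.006, "wx": 0.0, "wy": 0.0, "wz": 0.0},
    {"x": 0.015, "y": -0.002, "z": 0.006, "wx": 0.0, "wy": 0.0, "wz": 0.0},
    {"x": 0.025, "y": -0.002, "z": 0.006, "wx": 0.0, "wy": 0.0, "wz": 0.0},
    {"x": 0.033, "y": -0.002, "z": 0.006, "wx": 0.0, "wy": 0.0, "wz": 0.0},
    {"x": 0.037, "y": -0.002, "z": 0.006, "wx": 0.0, "wy": 0.0, "wz": 0.0},
    {"x": 0.037, "y": -0.002, "z": 0.006, "wx": 0.0, "wy": 0.0, "wz": 0.0},
    {"x": 0.037, "y": -0.002, "z": 0.006, "wx": 0.0, "wy": 0.0, "wz": 0.0},
  ],
)

```text
clock: 13.78
position: [0.5398, -0.2175, 0.1086]
tool_rot: [2.152, 1.565, 0.491]
force: [-3.0, 2.1, 7.9]
grip_width: 0.0124
```

```bash
python3 r.py k 1
```

```text
13.775 [ 0.53980735 -0.21750655  0.10857203] 0.012370535082348045 [-3.00772702  2.09572255  7.92840131] [0.45678494 0.71990255 0.01249458]
wrist plate 52726 [array([ 541.5, -202.4]), array([178.8, 169.2]), np.float64(84.7)] z@c 0.08977216839700466 slopes [-0.0012 -0.0331]
scene plate 2264 [array([ 543.3, -219.6]), array([208.3, 165. ]), np.float64(84.9)] z@c 0.08948088248742853 slopes [-0.0177  0.0037]
handle? [array([ 541.5, -231.8]), array([42.6, 31.9]), np.float64(10.5)]
side plate 3676 [array([ 529.8, -220.2]), array([206.8, 152.4]), np.float64(84.1)] z@c 0.09023791043124649 slopes [0.0267 0.0146]
handle? [array([ 532.5, -227.2]), array([37.8, 40.9]), np.float64(53.1)]
```

servo_tool(
  targets=[
    {"x": 0.003, "y": 0.0, "z": 0.0, "wx": 0.0, "wy": 0.0, "wz": 0.0},
    {"x": 0.005, "y": 0.0, "z": 0.0, "wx": 0.0, "wy": 0.0, "wz": 0.0},
    {"x": 0.005, "y": 0.0, "z": 0.0, "wx": 0.0, "wy": 0.0, "wz": 0.0},
    {"x": 0.005, "y": 0.0, "z": 0.0, "wx": 0.0, "wy": 0.0, "wz": 0.0},
  ],
)

```text
clock: 14.42
position: [0.5399, -0.2175, 0.1084]
tool_rot: [2.19, 1.563, 0.528]
force: [-13.6, 6.8, 41.5]
grip_width: 0.0125
```

Run:
```python
from h import *
s=bot.observe();print(s["clock"],s["position"],s["grip_width"],s["force"],s["moment"])
c=np.array([.54,-.2175]);a=np.radians(-5.4);M=np.array([[np.cos(a),np.sin(a)],[-np.sin(a),np.cos(a)]])
for cam in("scene","side","wrist"):
    im,d,P,cal=snap(cam,"l"+cam);Q=P.reshape(-1,3);U=(Q[:,:2]-c)@M.T
    for nm,m in(("plate",(abs(U[:,0])<60)&(abs(U[:,1])<83)),("frame",(abs(U[:,0])<82)&(abs(U[:,1])<.102)&((abs(U[:,0])>.073)|(abs(U[:,1])>.094)))):
        if nm=="plate": m=(abs(U[:,0])<.06)&(abs(U[:,1])<.083)
        m&=(Q[:,2]>.078)&(Q[:,2]<.1);A=Q[m]
        for _ in range(6):
            C=np.c_[A[:,:2]-c,np.ones(len(A))];k=np.linalg.lstsq(C,A[:,2],rcond=None)[0];A=A[abs(C@k-A[:,2])<.002]
        print(cam,nm,len(A),k.round(4))
```

```text
14.425 [ 0.5398551  -0.21751421  0.10839802] 0.012525673066867169 [-13.57152679   6.80560597  41.51195732] [1.57471665 2.9685577  0.02825655]
scene plate 2039 [-0.0006 -0.0043  0.0903]
scene frame 758 [0.004  0.0039 0.0859]
side plate 3321 [-0.0007  0.0022  0.0905]
side frame 1414 [0.0011 0.0044 0.0857]
wrist plate 46817 [-0.0007  0.0003  0.0893]
wrist frame 18720 [-0.0007  0.0004  0.0843]
```

View pics/lwrist.png

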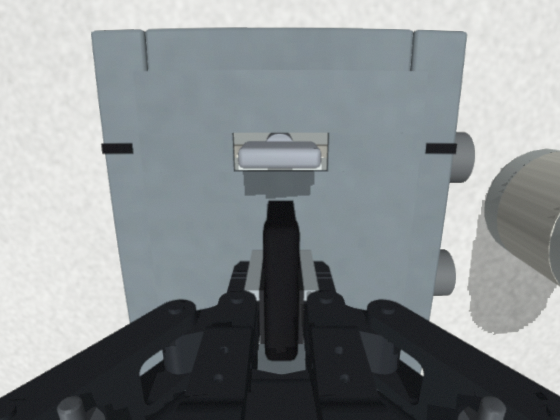

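The plate's top is 5.0 mm above the frame, which is its own thickness, so the cover is fully home and level. The 41 N push is more than needed, so I'll ease off to a moderate press.

servo_tool(
  targets=[
    {"x": 0.002, "y": 0.0, "z": 0.0, "wx": 0.0, "wy": 0.0, "wz": 0.0},
    {"x": 0.002, "y": 0.0, "z": 0.0, "wx": 0.0, "wy": 0.0, "wz": 0.0},
    {"x": 0.002, "y": 0.0, "z": 0.0, "wx": 0.0, "wy": 0.0, "wz": 0.0},
  ],
)

```text
clock: 14.95
position: [0.5398, -0.2175, 0.1085]
tool_rot: [2.219, 1.563, 0.557]
force: [-7.0, 4.8, 21.3]
grip_width: 0.0122
```

```bash
python3 -c "
from h import *
s=bot.observe();print(s['force'],s['position'],s['grip_width']);print(bot.job_done())"
```

```text
[-6.9751515   4.7937139  21.28741627] [ 0.539843   -0.21745799  0.10846434] 0.012218096230335972
the job is handed in; nothing more can be done
None
```

The air-filter unit is closed and the job is handed in, at 14.95 s on the clock. The hand-in returned no verdict.

- **Wing:** I turned it clockwise about 55° while the cover still lay on the bench. The wrist view then showed it in line with both black marks, to within about 0.5°.
- **Cover:** I took the larger cover by its handle and lowered it with the wing up through the slot. On the way down the tool drifted about 2 mm in +y, and I corrected that before seating it.
- **Seating:** In all three cameras the plate's top measured 4.4–5.0 mm above the frame face, against its 5 mm thickness, so it is fully home. The tilt was under 0.005 rad. The tool sat within about 0.5 mm of the seat, and before lowering the cover's angle matched the unit's to about 0.3°.
- **Final hold:** The fingers still hold the handle and the tool pushes down with about 21 N. It briefly reached about 41 N, so I eased it off.
- **Checks that disagreed or were not made:** One earlier plane fit gave odd tilts because it included points on the frame. I redid it on the plate area alone, and those are the figures above. I did not measure the bystanders again at the end, but no move came near them and they looked undisturbed in the pictures.
- **Pictures:** I viewed 10 in all.

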